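# Shut and latch the tool case

### The arm

A 6-joint arm with a two-finger parallel gripper is mounted at the origin on a cart in front of the work surface, level with it; the furniture and walls round the work are solid. World frame = base frame: x ahead of the robot, y to its left, z up, the work surface at z = 0. Lengths are in m, angles in rad, forces in N, time in s.
With the tool pointing down it reaches from about 0.25 to 0.775 m from the base axis. Payload 4 kg.
Tool frame: the origin (TCP) lies on the centre line of the jaws, within the pads' length; the fingertips stand 22 mm ahead of it and the grasp point (between the pads) lies 3 mm ahead of it; z points along the fingers, y is the direction in which the jaws open and shut (so a half turn about z gives the same grasp; the last joint's range is limited). The gripper opens to 94 mm and grips with 3 to 60 N. Pads are 16 mm wide; open, the fingers measure 119 mm over their backs; the gripper's body (75 mm by 177 mm) begins 78 mm behind the grasp point.
Start: joints at [1.113, 0.087, 1.371, -0, 1.684, -0.103], TCP at [0.191, 0.516, 0.228] pointing down, gripper open.
Joint ranges: [-3.1, 3.1], [-0.76, 2.03], [0.27, 2.55], [-1.08, 4.22], [0.17, 2.65], [-2.57, 2.57]. Speed limits (rad/s): [2.79, 2.79, 3.14, 3.14, 3.14, 3.14].

### API

Orientations are given as [roll, pitch, yaw] about the fixed x, y, z axes, in that order (R = Rz(yaw) Ry(pitch) Rx(roll)).
In Python, from bench import robot gives the robot as it stands. The module is installed in compiled form; this text tells all that it offers.
- The arm moves only by the shell command python3 -m inch 'ROWS'. ROWS is JSON, a list of rows, each an object with "linear": the shift along the world's x, y, z scaled (see below), a list of three; "twist": the turn about the world's z scaled (see below); "gripper": the opening, from 0 (shut) to 1 (fully open). In form: [{"linear": [x, y, z], "twist": twist, "gripper": gripper}, ...]. A call has 1 to 10 rows; each row is the pose to reach, as a shift and turn from the pose commanded when the call began; what a row does not reach only later rows make up. The controller multiplies each number of a shift by 0.1 m and each number of a turn by 60 degrees. A row lasts 1/12 s, in which the tool goes at most 41.7 mm and 7.16 degrees, less where a joint would pass 70% of its speed; a pose out of reach is approached as far as the arm can. A call with a number of a shift or a turn outside -1 to 1 is refused whole. A call with a gripper value outside its range is refused whole. The fingers move at their own pace and stop on an object; the grip force is fixed at half the most. Time passes only in rows, so rows that repeat a pose let the fingers close. It gives the time, the measured TCP pose, the force and the opening at its end, in the units of the state.
- robot.get_obs(): the state, without advancing time (a new reading comes with each control period).
- robot.snapshot(name): name is "side" or "top" or "wrist"; returns a dict with "image" (400x640x3 uint8, red, green, blue), "depth" (400x640 float32, m along the optical axis (not along the pixel's ray), 0 where there is no reading), "mtx" (3x3 intrinsics, pixels), "rvec" (rotation vector, rad) and "tvec" (3), from world to camera coordinates, as OpenCV has them; the wrist camera has in their place "hand_eye" (4x4, takes a point from camera to tool coordinates, whose origin is the TCP and whose axes are the flange's). Camera axes: x right, y down, z forward; pixel columns grow to the right and rows downward; lengths in m; the calibration is good to about 2 mm. A picture is of the moment at which its call begins: read the wrist's pose just before it.
- robot.close_job(): hands the job in, once; it reports no verdict.
The state is a dict: "time": time; "joint_positions": joint angles; "qvel": joint speeds; "joint_torque": joint torques, N m; "tool_pos": TCP position; "ee_rot": TCP orientation; "wrist_force": force on the tool from outside, world axes, zero at the start; "wrist_torque": the same for the moment, N m; "width": finger opening in m.
Only numpy, scipy, OpenCV 4.12 (cv2) and the standard library are available. Lean on these libraries where they do the work, as an engineer would, in place of code of your own. Each camera call takes 0.05 s, during which the arm holds its last target.

### The job

The tools are packed: shut the open tool case for carrying. With the fingertips push the lid over and down until it is fully closed, without slamming it, and only then push both steel latches on its front down until they lie flat against the case. Do not lift or shove the case, and leave the things around it where they are.

Things in the scene. Friction and masses are not known exactly. Their poses are not given: they have to be found in the camera images.
- tool_case: black tool case, loose on the bench, about 3 kg, 199 mm deep (x), 286 wide (y), 130 high when shut. Origin: centre of its underside; x points away from the robot, y left. Its walls and hinge lines are turned 0.044 rad (2.5 degrees) anticlockwise from above against these axes. Lid hinge on the far side, two latches on the near side, folded handle between them below 57 mm.
- tool_case_lid (a joint): the lid: 0 = shut, 1.57 = upright, opens away from the robot to 1.66. A stiff friction hinge: the lid stays at any angle; 1 to 4 N at its front edge pushes it down. Shut, its top face is level, 126 mm above the bench and 49 mm above the hinge line, and reaches 174 mm from that line to the front edge. At the start it stands open, inside towards the robot.
- lid_hinge (a point): middle of the lid's hinge line, 77 mm above the bench
- lid_edge (a point): on the outer (top) face of the lid, at the middle of its front edge; moves with the lid
- tool_case_latch_l (a joint): left flat steel latch, 30 mm wide, 44 mm from its pivot to its free end, about 9 mm thick, hung on the front wall of the lid. 0 = flat against the front of the shut case, pointing straight down; 1.57 = standing straight out from the lid's front wall; turns to 1.66. It stays where it is left; about 1 to 2 N at its free end turns it.
- tool_case_latch_r (a joint): right flat steel latch, 30 mm wide, 44 mm from its pivot to its free end, about 9 mm thick, hung on the front wall of the lid. 0 = flat against the front of the shut case, pointing straight down; 1.57 = standing straight out from the lid's front wall; turns to 1.66. It stays where it is left; about 1 to 2 N at its free end turns it.
- latch_l_hinge (a point): middle of the left latch's pivot line, on the front wall of the lid; 96 mm above the bench when the lid is shut. The shut latch's outer face slants from about 5 mm in front of it (towards the robot) at the pivot to 11 mm at the free end. The line from the right to the left pivot is parallel to the lid's hinge.
- latch_r_hinge (a point): middle of the right latch's pivot line, likewise
- latch_l_tip (a point): free end of the left latch (its lower end when shut, 53 mm above the bench); moves with it
- latch_r_tip (a point): free end of the right latch, likewise
- tape_measure: bystander: tape measure, 58x77x62 mm, standing loose to the right of the case; origin at the centre of its underside
- mug: bystander: green mug, 86 mm across, 125 mm with its handle, 96 mm high, loose to the left of the case; origin at the centre of its underside
- file: bystander: flat steel file, 28x148x8 mm, lying loose in front of the case; origin at the centre of its underside

How it is judged:
On the way:
1. the lid is pushed fully shut while both latches still stand out (value of joint tool_case_lid below 0.03 rad and value of joint each of tool_case_latch_l, tool_case_latch_r above 0.6 rad), for 0.2 s.
At the end, for the whole second after the job is handed in: the lid is shut (within 0.03 rad, 5 mm at its front edge), both latches lie flat against the case (within 0.12 rad, 5 mm at their free ends), and the case stands level and at rest within 40 mm of where it stood, the bystanders within 30 mm (value of joint tool_case_lid below 0.03 rad and value of joint each of tool_case_latch_l, tool_case_latch_r below 0.12 rad and linear speed of tool_case below 0.02 m/s and height (world z) of tool_case below 0.01 m and angle between tool_case's own z axis and vertical below 0.05 rad and distance of tool_case from where it was at the start of the episode below 0.04 m and distance of each of tape_measure, mug, file from where it was at the start of the episode below 0.03 m); the robot touches nothing.
It fails at once if the lid is slammed (falls shut faster than 3 rad/s, half a metre a second at its edge) (velocity of joint tool_case_lid below -3 rad/s).
It fails at once if the case is lifted or tipped (10 mm or 0.08 rad) (height (world z) of tool_case above 0.01 m or angle between tool_case's own z axis and vertical above 0.08 rad).
It fails at once if the case is shoved more than 40 mm (distance of tool_case from where it was at the start of the episode above 0.04 m).
It fails at once if the tape measure, the mug or the file is moved more than 30 mm (distance of any of tape_measure, mug, file from where it was at the start of the episode above 0.03 m).
It also fails if it takes over 56 s, if anything falls off the work surface, if the arm or the gripper's body presses on something with over 40 N, if the wrist force passes 120 N, or if a joint passes its speed limit or range.

## Working session

There is one attempt and no reset: what is moved stays moved. The work goes in short steps, Python scripts to look and compute and a shell command to move; the robot and the scene stay as the last step left them, time stands still between calls to the robot, and variables do not carry over. Pictures are saved under pics/ and viewed, and the job is handed in when it is done.

```bash
mkdir -p pics; ls; cat > h.py <<'E'
import numpy as np, cv2
from bench import robot
def snap(n,f):
    s=robot.snapshot(n); cv2.imwrite(f'pics/{f}.png',s['image'][:,:,::-1]); np.savez(f'pics/{f}.npz',**s); return s
def ld(f): return dict(np.load(f'pics/{f}.npz'))
def pts(s):
    K=s['mtx'];d=s['depth'];v,u=np.mgrid[:d.shape[0],:d.shape[1]]
    P=np.stack([(u-K[0,2])/K[0,0]*d,(v-K[1,2])/K[1,1]*d,d],-1)
    R,_=cv2.Rodrigues(s['rvec']); W=(P-s['tvec'].reshape(3))@R
    W[d==0]=np.nan; return W
E
python3 - <<'E'
from h import *
o=robot.get_obs(); print({k:np.round(v,3) for k,v in o.items()})
for n in('top','side','wrist'):
    s=snap(n,n+'0'); print({k:np.round(v,3) for k,v in s.items() if k not in('image','depth')}, (s['depth']>0).mean())
E
```

```text
pics
{'time': np.float64(0.0), 'joint_positions': array([ 1.113,  0.088,  1.372,  0.   ,  1.684, -0.103]), 'qvel': array([-0.   , -0.   , -0.003,  0.001, -0.   ,  0.   ]), 'joint_torque': array([ 1.0000e-03, -3.4019e+01, -3.0243e+01,  7.2000e-02,  3.3000e-02,
       -0.0000e+00]), 'tool_pos': array([0.191, 0.515, 0.226]), 'ee_rot': array([-3.139, -0.   ,  2.787]), 'wrist_force': array([-0.402,  0.773,  0.363]), 'wrist_torque': array([ 0.01 ,  0.041, -0.031]), 'width': np.float64(0.094)}
{'mtx': array([[375.067,   0.   , 315.359],
       [  0.   , 375.067, 195.503],
       [  0.   ,   0.   ,   1.   ]]), 'rvec': array([ 2.16 , -2.156,  0.077]), 'tvec': array([-0.126,  0.546,  0.909])} 0.996140625
{'mtx': array([[484.686,   0.   , 321.554],
       [  0.   , 484.686, 197.852],
       [  0.   ,   0.   ,   1.   ]]), 'rvec': array([ 1.815, -1.028,  0.605]), 'tvec': array([-0.404,  0.256,  0.683])} 0.99584375
{'mtx': array([[313.229,   0.   , 317.05 ],
       [  0.   , 313.229, 199.793],
       [  0.   ,   0.   ,   1.   ]]), 'hand_eye': array([[ 0.001, -0.962, -0.274,  0.079],
       [ 1.   ,  0.001,  0.   ,  0.   ],
       [ 0.   , -0.274,  0.962, -0.157],
       [ 0.   ,  0.   ,  0.   ,  1.   ]])} 0.99596875
```

View pics/top0.png

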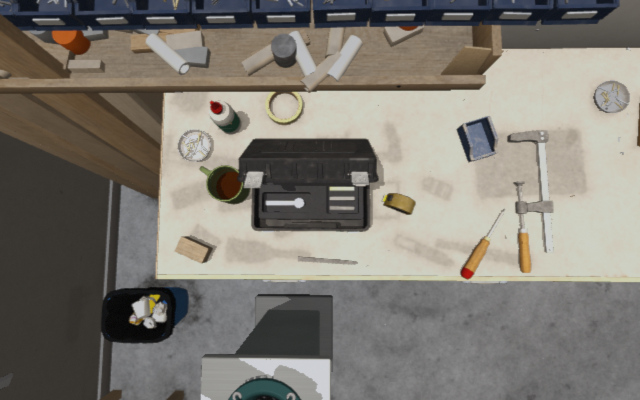

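View pics/side0.png

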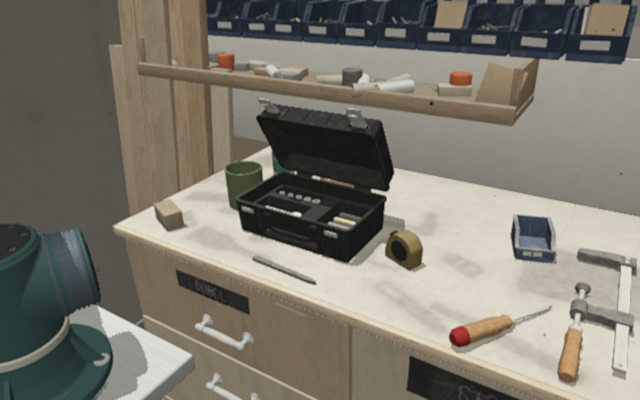

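View pics/wrist0.png

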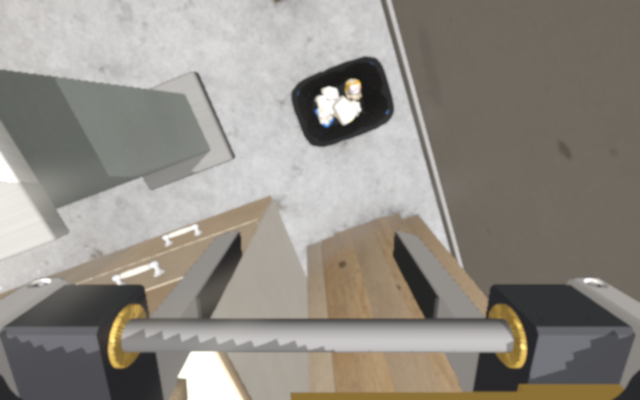

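The top view shows the open case at about (250-375, 140-230), with the latches bright at (254,179) and (360,178). The mug is at (225,185), the tape measure at (398,203) and the file at (328,260). In the side view the lid stands near upright with its latches on top, and a shelf is behind it.

```bash
python3 - <<'E'
from h import *
for n in('top0','side0'):
    s=ld(n); R,_=cv2.Rodrigues(s['rvec']); print(n,'cam',np.round(-R.T@s['tvec'].reshape(3),3), 'fwd',np.round(R[2],2))
    W=pts(s); im=s['image'].astype(int)
    L={'top0':[(254,179),(248,183),(262,172),(360,178),(368,184),(353,172),(310,145),(310,178),(260,140),(365,140),(240,180),(378,180),(310,160),(310,182),(310,190),(255,225),(368,225),(310,229),(310,222),(225,185),(398,203),(305,259),(350,262),(328,261),(280,107),(300,82)],
       'side0':[(265,104),(355,117),(350,112),(310,105),(325,150),(375,188),(275,155),(243,205),(340,253),(300,235),(385,190),(243,180),(404,250),(285,270),(330,95)]}[n]
    for p in L: print(p,np.round(W[p[1],p[0]],3),s['image'][p[1],p[0]])
    if n=='top0':
        m=(W[...,2]>0.13)&(W[...,0]>0.4)&(abs(W[...,1])<.4)&(W[...,0]<0.75)
        vv,uu=np.nonzero(m);print(W[m].min(0),W[m].max(0))
E
```

```text
top0 cam [ 0.455 -0.15   0.954] fwd [ 0.1   0.03 -0.99]
(254, 179) [ 0.555 -0.015  0.256] [186 183 177]
(248, 183) [ 0.546 -0.006  0.264] [176 171 165]
(262, 172) [ 0.57  -0.028  0.243] [164 161 155]
(360, 178) [ 0.556 -0.214  0.259] [175 172 167]
(368, 184) [ 0.543 -0.227  0.276] [134 131 125]
(353, 172) [ 0.57  -0.203  0.243] [176 172 166]
(310, 145) [ 0.639 -0.117  0.174] [45 42 40]
(310, 178) [ 0.56  -0.12   0.231] [62 59 56]
(260, 140) [ 0.662 -0.002  0.128] [41 38 37]
(365, 140) [ 0.661 -0.238  0.127] [39 36 35]
(240, 180) [0.556 0.017 0.231] [51 50 49]
(378, 180) [ 0.558 -0.253  0.221] [103  97  87]
(310, 160) [ 0.593 -0.12   0.246] [57 55 53]
(310, 182) [ 0.552 -0.12   0.231] [58 54 54]
(310, 190) [ 0.558 -0.112  0.047] [66 65 65]
(255, 225) [0.472 0.018 0.062] [20 20 20]
(368, 225) [ 0.472 -0.249  0.077] [76 71 68]
(310, 229) [ 0.463 -0.114  0.075] [79 74 70]
(310, 222) [ 0.481 -0.111  0.006] [60 56 52]
(225, 185) [0.572 0.101 0.03 ] [64 28  6]
(398, 203) [ 0.525 -0.323  0.058] [158 133  70]
(305, 259) [ 0.389 -0.099  0.009] [151 144 136]
(350, 262) [ 0.382 -0.211  0.011] [1
[... 261 characters left out ...]
fwd [ 0.75  0.48 -0.44]
(265, 104) [ 0.54  -0.016  0.264] [130 128 119]
(355, 117) [ 0.556 -0.211  0.259] [126 123 117]
(350, 112) [ 0.546 -0.206  0.271] [94 94 89]
(310, 105) [0.947 0.147 0.14 ] [145 142 133]
(325, 150) [ 0.657 -0.082  0.139] [21 20 20]
(375, 188) [ 0.632 -0.218  0.086] [35 33 32]
(275, 155) [0.612 0.025 0.123] [27 37 31]
(243, 205) [0.467 0.004 0.065] [46 45 42]
(340, 253) [ 0.46  -0.232  0.026] [25 23 23]
(300, 235) [ 0.472 -0.134  0.03 ] [49 47 44]
(385, 190) [ 0.634 -0.24   0.086] [37 35 33]
(243, 180) [0.536 0.06  0.083] [67 74 51]
(404, 250) [ 0.508 -0.339  0.04 ] [23 22 23]
(285, 270) [ 0.383 -0.16   0.009] [142 138 130]
(330, 95) [ 0.743 -0.045  0.238] [101  87  70]
```

```bash
python3 - <<'E'
from h import *
s=ld('top0');cv2.imwrite('pics/tz.png',cv2.resize(s['image'][110:270,180:420,::-1],None,fx=3.2,fy=3.2))
s=ld('side0');cv2.imwrite('pics/sz.png',cv2.resize(s['image'][85:285,215:435,::-1],None,fx=3,fy=3))
E
```

```text
(no output)
```

View pics/tz.png

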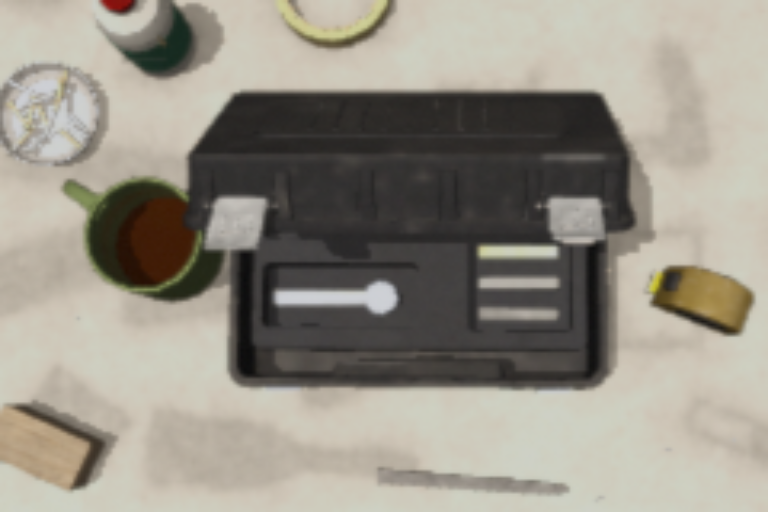

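View pics/sz.png

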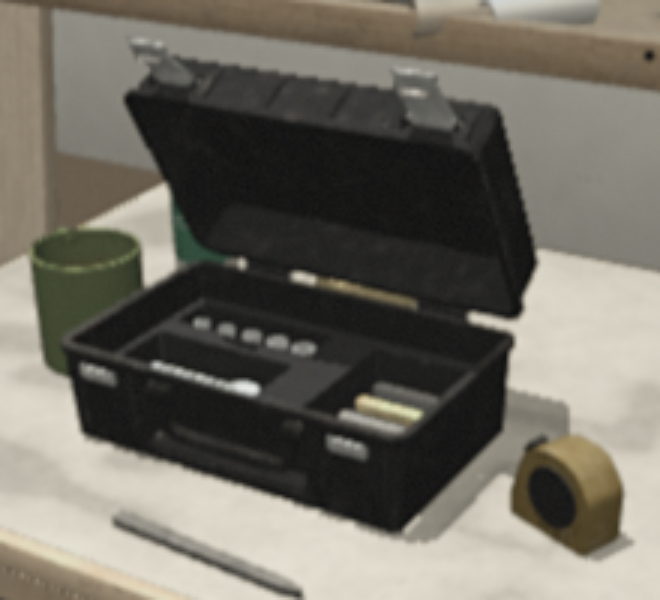

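```bash
python3 - <<'E'
from h import *
s=ld('top0');W=pts(s);im=s['image'].astype(int)
print('center profile along col 300, 340')
for u in (290,335):
    for v in range(136,192,2): print(u,v,np.round(W[v,u],3),end=';')
    print()
m=np.zeros(im.shape[:2],bool); m[143:155,262:358]=1
P=W[m]; c=P.mean(0); n=np.linalg.svd(P-c)[2][2]; n*=np.sign(n[2]); print('outer face',c,n,np.abs((P-c)@n).max(), 'theta',np.arctan2(n[0],n[2]))
# yaw of the case: rim front edge in top image at z .075
m=(abs(W[...,2]-.072)<.01)&(W[...,0]>.445)&(W[...,0]<.48)&(W[...,1]>-.27)&(W[...,1]<.05)
ys=np.linspace(-.24,.0,13)
for y in ys:
    k=m&(abs(W[...,1]-y)<.008); 
    if k.sum(): print(round(y,3),W[k][:,0].min().round(4),end=' ')
print()
# latches
for nm,(a,b) in dict(top0=((240,270),(345,380))).items():
  for lo,hi in (a,b):
    k=np.zeros(m.shape,bool);k[165:190,lo:hi]=1;k&=(im.min(-1)>120)&(W[...,2]>.22)
    q=W[k];print(k.sum(),q.min(0).round(3),q.max(0).round(3)); i=np.argsort(q[:,0]);print(q[i[:5]].mean(0).round(3),q[i[-5:]].mean(0).round(3)); c=q.mean(0);n=np.linalg.svd(q-c)[2][2];print(c,n)
E
```

```text
center profile along col 300, 340
290 136 [ 0.704 -0.057  0.   ];290 138 [ 0.699 -0.058  0.   ];290 140 [ 0.662 -0.07   0.128];290 142 [nan nan nan];290 144 [ 0.643 -0.074  0.167];290 146 [ 0.636 -0.075  0.18 ];290 148 [ 0.628 -0.077  0.194];290 150 [ 0.621 -0.078  0.207];290 152 [ 0.614 -0.079  0.219];290 154 [ 0.609 -0.08   0.226];290 156 [ 0.602 -0.081  0.237];290 158 [ 0.597 -0.082  0.246];290 160 [ 0.593 -0.082  0.245];290 162 [ 0.589 -0.082  0.245];290 164 [ 0.586 -0.082  0.242];290 166 [ 0.582 -0.082  0.241];290 168 [ 0.579 -0.081  0.239];290 170 [ 0.575 -0.081  0.238];290 172 [ 0.571 -0.081  0.235];290 174 [ 0.568 -0.081  0.234];290 176 [ 0.564 -0.081  0.233];290 178 [ 0.56  -0.081  0.235];290 180 [ 0.556 -0.081  0.234];290 182 [ 0.553 -0.081  0.229];290 184 [ 0.576 -0.061  0.021];290 186 [ 0.567 -0.063  0.048];290 188 [ 0.562 -0.063  0.049];290 190 [ 0.557 -0.064  0.05 ];
335 136 [ 0.704 -0.175 -0.002];335 138 [ 0.671 -0.172  0.108];335 140 [ 0.662 -0.171  0.126];335 142 [ 0.651 -0.171  0.15 ];335 144 [ 0.643 -0.17   0.167];335 146 [ 0.635 -0.17   0.18 ];335 148 [ 0.628 -0.1
[... 219 characters left out ...]
  0.243];335 164 [ 0.586 -0.168  0.242];335 166 [ 0.581 -0.168  0.244];335 168 [ 0.578 -0.168  0.239];335 170 [ 0.575 -0.168  0.238];335 172 [ 0.571 -0.168  0.235];335 174 [ 0.567 -0.168  0.235];335 176 [ 0.564 -0.168  0.234];335 178 [ 0.56  -0.168  0.233];335 180 [ 0.556 -0.168  0.232];335 182 [ 0.552 -0.168  0.232];335 184 [ 0.576 -0.174  0.017];335 186 [ 0.571 -0.174  0.019];335 188 [ 0.565 -0.174  0.028];335 190 [ 0.56  -0.174  0.025];Traceback (most recent call last):
  File "<stdin>", line 8, in <module>
    u, s, vh = gufunc(a, signature=signature)
               ~~~~~~^^^^^^^^^^^^^^^^^^^^^^^^
    raise LinAlgError("SVD did not converge")
numpy.linalg.LinAlgError: SVD did not converge
```

```bash
python3 - <<'E'
from h import *
s=ld('top0');W=pts(s);im=s['image'].astype(int)
def pl(P):
    P=P[~np.isnan(P).any(1)];c=P.mean(0);return c,np.linalg.svd(P-c,full_matrices=False)[2][2],len(P)
m=np.zeros(im.shape[:2],bool); m[144:155,262:358]=1
c,n,k=pl(W[m]);n*=np.sign(n[2]);print('outer',c,n,'theta',np.arctan2(n[0],n[2]),'yaw',np.arctan2(n[1],n[0]))
m=np.zeros(im.shape[:2],bool); m[163:180,275:345]=1
c,n,k=pl(W[m]);n*=np.sign(n[2]);print('front wall',c,n)
m=(abs(W[...,2]-.072)<.01)&(W[...,0]>.445)&(W[...,0]<.48)
for y in np.linspace(-.24,.0,9):
    q=m&(abs(W[...,1]-y)<.008)
    if q.sum(): print(round(y,3),W[q][:,0].min().round(4),end=' ')
print()
for lo,hi in ((240,270),(345,380)):
    k=np.zeros(m.shape,bool);k[165:192,lo:hi]=1;k&=(im.min(-1)>120)&(W[...,2]>.22)
    q=W[k];i=np.argsort(q[:,0]);print(k.sum(),q[i[:5]].mean(0).round(3),q[i[-5:]].mean(0).round(3)); print(pl(q))
# bystander coordinates
q=(W[...,2]>.02)&(W[...,0]>.45)&(W[...,0]<.6)&(W[...,1]<-.27)&(W[...,1]>-.4);print('tape',W[q].min(0),W[q].max(0))
q=(W[...,2]>.02)&(W[...,2]<.11)&(W[...,0]>.48)&(W[...,0]<.65)&(W[...,1]>.045)&(W[...,1]<.17);print('mug',W[q].min(0),W[q].max(0))
q=(W[...,2]>.06)&(W[...,2]<.1)&(W[...,0]>.44)&(W[...,0]<.55)&(W[...,1]>-.28)&(W[...,1]<.045);print('rim',W[q].min(0),W[q].max(0))
E
```

```text
outer [ 0.6249651  -0.11711118  0.19936676] [ 0.86817381 -0.0039686   0.49624438] theta 1.0515242682039896 yaw -0.004571173229139537
front wall [ 0.5728189  -0.11905485  0.23770983] [-3.92799769e-01 -7.47336307e-04  9.19623718e-01]
-0.24 0.4584 -0.21 0.456 -0.18 0.4605 -0.15 0.4604 -0.12 0.4603 -0.09 0.4602 -0.06 0.4601 -0.03 0.4578 0.0 0.4577 
252 [ 0.537 -0.011  0.274] [ 0.57  -0.011  0.242]
(array([ 0.55375686, -0.01380046,  0.25698401]), array([-0.67882767, -0.03141466, -0.73362532]), 252)
220 [ 0.542 -0.214  0.265] [ 0.57  -0.216  0.241]
(array([ 0.55568235, -0.21365733,  0.25850246]), array([-0.76751617, -0.01910411, -0.64074485]), 220)
tape [ 0.49989191 -0.36810469  0.02048695] [ 0.55292306 -0.29702952  0.06355821]
mug [0.52629369 0.04522734 0.02063311] [0.64245909 0.16200702 0.09781326]
rim [ 0.45598985 -0.25227641  0.0600276 ] [0.54985012 0.02599201 0.08024046]
```

```bash
python3 - <<'E'
from h import *
for f in('top0','side0'):
    W=pts(ld(f))
    q=(W[...,0]>.35)&(W[...,0]<.85)&(W[...,1]>-.45)&(W[...,1]<.6)&(W[...,2]>.285)
    P=W[q];print(f,len(P))
    for lo in np.arange(.35,.85,.05):
        k=P[(P[:,0]>=lo)&(P[:,0]<lo+.05)]
        if len(k):print(lo.round(2),len(k),k.min(0).round(3),k.max(0).round(3))
E
python3 -m inch '[{"linear":[0,-0.3,0.4],"twist":0.1,"gripper":0},{"linear":[0.2,-0.6,0.8],"twist":0.2,"gripper":0},{"linear":[0.4,-1,1],"twist":0.34,"gripper":0},{"linear":[0.4,-1,1],"twist":0.34,"gripper":0}]'
```

```text
top0 16743
0.75 2893 [ 0.757 -0.45   0.285] [0.8   0.469 0.406]
0.8 13850 [ 0.8   -0.45   0.285] [0.85  0.424 0.394]
side0 13744
0.75 4671 [ 0.753 -0.45   0.285] [0.8   0.599 0.432]
0.8 9073 [ 0.8   -0.45   0.285] [0.85  0.413 0.435]
time: 0.48
tool_pos: [0.2319, 0.4144, 0.3305]
ee_rot: [3.139, 0.003, -3.136]
wrist_force: [0.3, 0.4, -0.1]
width: 0.0708
```

Nothing stands closer than x = 0.75 above the lid, so there is room behind it.

```bash

python3 -m inch '[{"linear":[0.5,-0.5,0.3],"twist":0,"gripper":0},{"linear":[0.8,-1,0.5],"twist":0,"gripper":0},{"linear":[1,-1,0.5],"twist":0,"gripper":0},{"linear":[1,-1,0.5],"twist":0,"gripper":0}]'
python3 -m inch '[{"linear":[0.4,-0.4,0],"twist":0,"gripper":0},{"linear":[0.6,-0.8,0],"twist":0,"gripper":0},{"linear":[0.6,-1,0],"twist":0,"gripper":0},{"linear":[0.6,-1,0],"twist":0,"gripper":0}]'
python3 -m inch '[{"linear":[0.4,-0.4,0],"twist":0,"gripper":0},{"linear":[0.6,-0.8,0],"twist":0,"gripper":0},{"linear":[0.6,-1,0],"twist":0,"gripper":0},{"linear":[0.6,-1,0],"twist":0,"gripper":0}]'
python3 -m inch '[{"linear":[0.4,-0.4,0],"twist":0,"gripper":0},{"linear":[0.6,-0.8,0],"twist":0,"gripper":0},{"linear":[0.8,-1,0],"twist":0,"gripper":0},{"linear":[0.8,-1,0],"twist":0,"gripper":0}]'
```

```text
time: 0.82
tool_pos: [0.3329, 0.3135, 0.3792]
ee_rot: [3.141, 0.003, 3.141]
wrist_force: [0.2, 0.5, -0.5]
width: 0.044
time: 1.15
tool_pos: [0.393, 0.2109, 0.377]
ee_rot: [-3.139, -0.0, 3.134]
wrist_force: [0.8, 0.3, 1.0]
width: 0.0176
time: 1.48
tool_pos: [0.4525, 0.1113, 0.3763]
ee_rot: [-3.139, -0.002, 3.135]
wrist_force: [-0.4, -0.3, -0.6]
width: 0.0003
time: 1.82
tool_pos: [0.5338, 0.0121, 0.3747]
ee_rot: [-3.14, -0.003, 3.137]
wrist_force: [-1.3, 1.0, -1.3]
width: 0.0003
```

```bash

python3 -m inch '[{"linear":[0.4,-0.4,0],"twist":0,"gripper":0},{"linear":[0.8,-0.8,0],"twist":0,"gripper":0},{"linear":[1,-1,0],"twist":0,"gripper":0},{"linear":[1,-1,0],"twist":0,"gripper":0}]'
python3 -m inch '[{"linear":[0.15,-0.3,0],"twist":0,"gripper":0},{"linear":[0.15,-0.3,-0.4],"twist":0,"gripper":0},{"linear":[0.15,-0.3,-0.8],"twist":0,"gripper":0},{"linear":[0.15,-0.3,-1],"twist":0,"gripper":0},{"linear":[0.15,-0.3,-1],"twist":0,"gripper":0}]'
python3 -c "
from h import *
snap('side','side1')"
```

```text
time: 2.15
tool_pos: [0.6334, -0.0861, 0.3746]
ee_rot: [3.141, -0.003, 3.141]
wrist_force: [0.4, 0.6, 0.2]
width: 0.0002
time: 2.57
tool_pos: [0.6439, -0.112, 0.2692]
ee_rot: [3.137, -0.014, -3.139]
wrist_force: [-0.4, 0.1, -0.9]
width: 0.0008
```

View pics/side1.png

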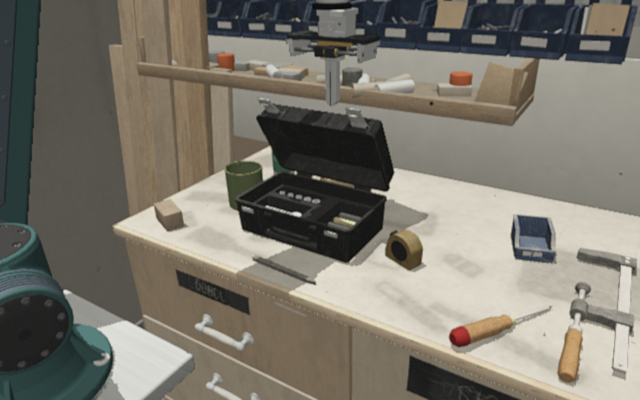

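```bash

python3 -m inch '[{"linear":[0,-0.03,-0.1],"twist":0,"gripper":0},{"linear":[0,-0.03,-0.25],"twist":0,"gripper":0},{"linear":[0,-0.03,-0.25],"twist":0,"gripper":0}]'
python3 -m inch '[{"linear":[-0.1,0,0],"twist":0,"gripper":0},{"linear":[-0.2,0,0],"twist":0,"gripper":0},{"linear":[-0.3,0,0],"twist":0,"gripper":0},{"linear":[-0.3,0,0],"twist":0,"gripper":0}]'
```

```text
time: 2.87
tool_pos: [0.6462, -0.1167, 0.2526]
ee_rot: [3.142, 0.001, -3.14]
wrist_force: [-0.5, -0.1, -0.6]
width: 0.0004
time: 3.2
tool_pos: [0.616, -0.1172, 0.2562]
ee_rot: [-3.14, 0.005, -3.14]
wrist_force: [0.4, -0.3, 0.1]
width: 0.0005
```

```bash

python3 -m inch '[{"linear":[-0.13,0,-0.03],"twist":0,"gripper":0},{"linear":[-0.26,0,-0.06],"twist":0,"gripper":0},{"linear":[-0.37,0,-0.11],"twist":0,"gripper":0},{"linear":[-0.47,0,-0.16],"twist":0,"gripper":0},{"linear":[-0.47,0,-0.16],"twist":0,"gripper":0}]'
python3 -c "
from h import *
snap('side','side2')"
```

```text
time: 3.62
tool_pos: [0.569, -0.1172, 0.2387]
ee_rot: [-3.141, 0.003, -3.14]
wrist_force: [0.2, 0.4, 0.5]
width: 0.0008
```

View pics/side2.png

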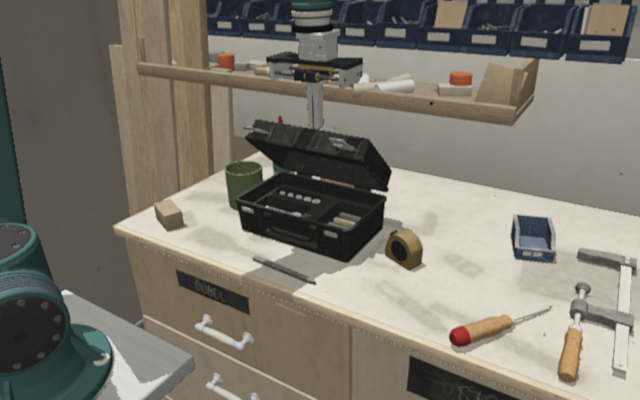

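The lid is following the finger, with its front edge now at about (320,140), and the case has not moved.

```bash

python3 -m inch '[{"linear":[-0.1,0,-0.06],"twist":0,"gripper":0},{"linear":[-0.2,0,-0.13],"twist":0,"gripper":0},{"linear":[-0.29,0,-0.21],"twist":0,"gripper":0},{"linear":[-0.38,0,-0.29],"twist":0,"gripper":0},{"linear":[-0.45,0,-0.38],"twist":0,"gripper":0},{"linear":[-0.53,0,-0.47],"twist":0,"gripper":0},{"linear":[-0.6,0,-0.57],"twist":0,"gripper":0},{"linear":[-0.65,0,-0.67],"twist":0,"gripper":0},{"linear":[-0.65,0,-0.67],"twist":0,"gripper":0}]'
python3 -c "
from h import *
snap('side','side3')"
```

```text
time: 4.42
tool_pos: [0.5035, -0.117, 0.1685]
ee_rot: [3.141, -0.002, -3.14]
wrist_force: [0.2, 0.9, 0.3]
width: 0.0002
```

View pics/side3.png

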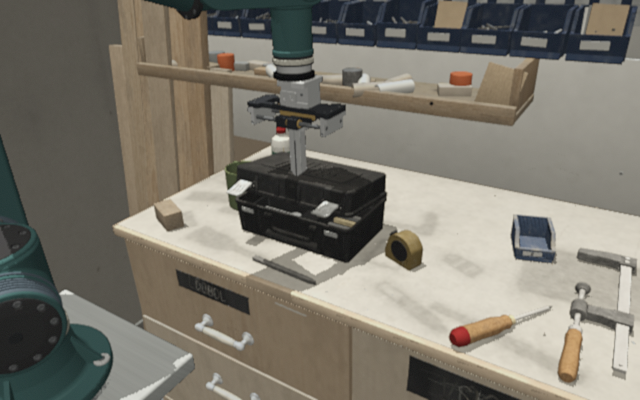

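The lid is ajar by about 0.15 rad, with a gap near (290,215), and the latches still stand out. I'll go down gently and watch the force.

```bash

python3 -m inch '[{"linear":[-0.04,0,-0.07],"twist":0,"gripper":0},{"linear":[-0.07,0,-0.14],"twist":0,"gripper":0},{"linear":[-0.1,0,-0.2],"twist":0,"gripper":0},{"linear":[-0.1,0,-0.22],"twist":0,"gripper":0},{"linear":[-0.1,0,-0.22],"twist":0,"gripper":0}]'
python3 -m inch '[{"linear":[0,0,-0.02],"twist":0,"gripper":0},{"linear":[0,0,-0.02],"twist":0,"gripper":0}]'
python3 -c "
from h import *
s=snap('side','side4');cv2.imwrite('pics/side4z.png',cv2.resize(s['image'][85:285,215:435,::-1],None,fx=3,fy=3))"
```

```text
time: 4.88
tool_pos: [0.4938, -0.1173, 0.1482]
ee_rot: [-3.141, -0.0, -3.14]
wrist_force: [-1.6, 0.3, 4.4]
width: 0.0004
time: 5.05
tool_pos: [0.4939, -0.1173, 0.1482]
ee_rot: [-3.141, 0.001, -3.14]
wrist_force: [-4.1, 0.8, 10.9]
width: 0.0005
```

View pics/side4z.png

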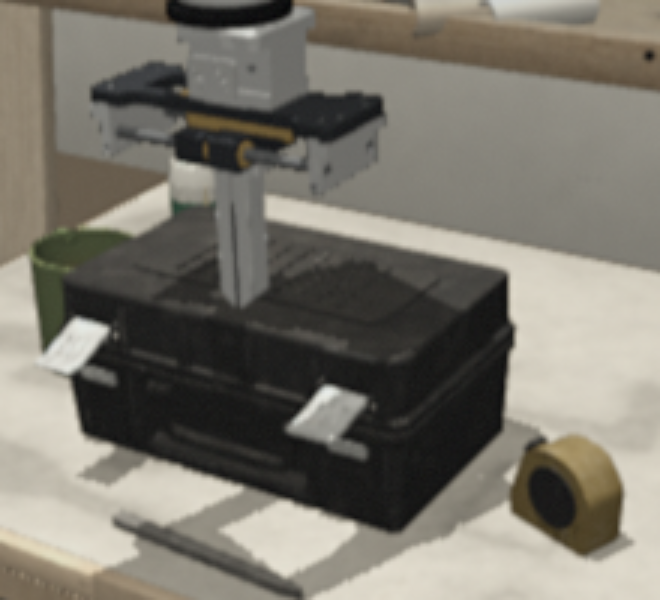

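The lid is on its stop: 11 N with no further travel, and the tip at 0.126. The latches still stand out. I'll lift off and measure the lid level and the latches.

```bash

python3 -m inch '[{"linear":[0,0,0],"twist":0,"gripper":0},{"linear":[0,0,0.2],"twist":0,"gripper":0},{"linear":[-0.2,0,0.5],"twist":0,"gripper":0},{"linear":[-0.6,0,0.5],"twist":0,"gripper":0},{"linear":[-1,0,0.5],"twist":0,"gripper":0},{"linear":[-1,0,0.5],"twist":0,"gripper":0}]'
python3 - <<'E'
from h import *
snap('top','top5');s=snap('side','side5')
for f in('top5','side5'):
    s=ld(f);W=pts(s);im=s['image'].astype(int)
    q=(abs(W[...,1]+.117)<.1)&(W[...,0]>.5)&(W[...,0]<.6)&(W[...,2]>.1)&(W[...,2]<.14)
    P=W[q]
    if len(P):
        A=np.c_[P[:,:2],np.ones(len(P))];print(f,'lid z=',np.linalg.lstsq(A,P[:,2],rcond=None)[0].round(4),P.mean(0).round(4),len(P))
    for y in(-.013,-.214):
        k=(abs(W[...,1]-y)<.025)&(W[...,0]>.38)&(W[...,0]<.475)&(W[...,2]>.06)&(W[...,2]<.13)&(im.min(-1)>110)
        P=W[k]
        if len(P):
            i=np.argsort(P[:,0]);print(f,y,len(P),'tip',P[i[:5]].mean(0).round(4),'pivot',P[i[-5:]].mean(0).round(4),'y',P[:,1].min().round(3),P[:,1].max().round(3))
    q=(abs(W[...,1]+.117)<.13)&(W[...,2]>.1)&(W[...,2]<.14)&(W[...,0]<.5)&(W[...,0]>.43)&(im.max(-1)<90);print('front x',np.percentile(W[q][:,0],[1,5]) if q.sum() else None)
E
```

```text
time: 5.6
tool_pos: [0.3883, -0.1162, 0.1945]
ee_rot: [3.141, -0.005, 3.141]
wrist_force: [0.6, 0.1, -1.3]
width: 0.0002
top5 lid z= [-0.0101  0.0016  0.1326] [ 0.5495 -0.117   0.1269] 3935
top5 -0.013 131 tip [ 0.4328 -0.001   0.0875] pivot [ 0.4599 -0.0234  0.0978] y -0.03 0.005
top5 -0.214 287 tip [ 0.413 -0.208  0.091] pivot [ 0.4583 -0.2236  0.0991] y -0.229 -0.199
front x [0.4603851  0.46423631]
side5 lid z= [0.0029 0.006  0.128 ] [ 0.5452 -0.1262  0.1288] 1927
side5 -0.013 260 tip [ 0.4161 -0.0167  0.0874] pivot [ 0.4657 -0.0074  0.0923] y -0.027 0.007
side5 -0.214 274 tip [ 0.4147 -0.2112  0.0939] pivot [ 0.4609 -0.2158  0.1   ] y -0.227 -0.195
front x [0.46067187 0.46341167]
```

```bash
python3 - <<'E'
from h import *
s=ld('top5');cv2.imwrite('pics/t5z.png',cv2.resize(s['image'][110:270,180:420,::-1],None,fx=3.2,fy=3.2))
E
```

```text
(no output)
```

View pics/t5z.png

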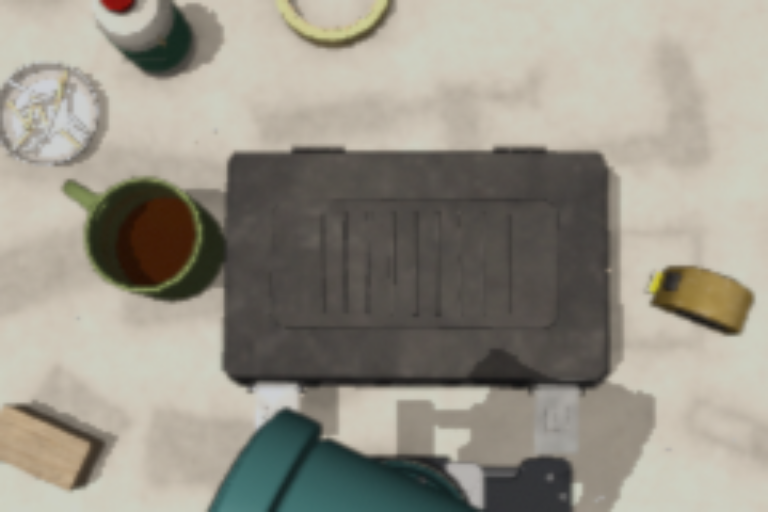

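The lid fits level at z ≈ 0.127. The latches stand out at y ≈ -0.212 and -0.011, with tips near x 0.414, z 0.09 and pivots near x 0.46. I'll do the right latch first.

```bash

python3 -m inch '[{"linear":[0.1,-0.3,0],"twist":0,"gripper":0},{"linear":[0.2,-0.6,0],"twist":0,"gripper":0},{"linear":[0.28,-0.95,0],"twist":0,"gripper":0},{"linear":[0.28,-0.95,-0.2],"twist":0,"gripper":0},{"linear":[0.28,-0.95,-0.5],"twist":0,"gripper":0},{"linear":[0.28,-0.95,-0.6],"twist":0,"gripper":0},{"linear":[0.28,-0.95,-0.6],"twist":0,"gripper":0}]'
python3 -m inch '[{"linear":[0,0,-0.1],"twist":0,"gripper":0},{"linear":[0,0,-0.2],"twist":0,"gripper":0},{"linear":[0,0,-0.3],"twist":0,"gripper":0},{"linear":[0,0,-0.4],"twist":0,"gripper":0},{"linear":[0,0,-0.5],"twist":0,"gripper":0},{"linear":[0,0,-0.56],"twist":0,"gripper":0},{"linear":[0,0,-0.56],"twist":0,"gripper":0}]'
python3 -c "
from h import *
s=snap('side','side6');cv2.imwrite('pics/side6z.png',cv2.resize(s['image'][85:285,215:435,::-1],None,fx=3,fy=3))"
```

```text
time: 6.28
tool_pos: [0.4208, -0.2112, 0.1315]
ee_rot: [3.137, -0.007, -3.14]
wrist_force: [0.0, -0.3, -0.2]
width: 0.0004
time: 6.87
tool_pos: [0.4207, -0.2113, 0.0772]
ee_rot: [3.139, -0.004, -3.14]
wrist_force: [-0.2, 0.3, -0.2]
width: 0.0006
```

View pics/side6z.png

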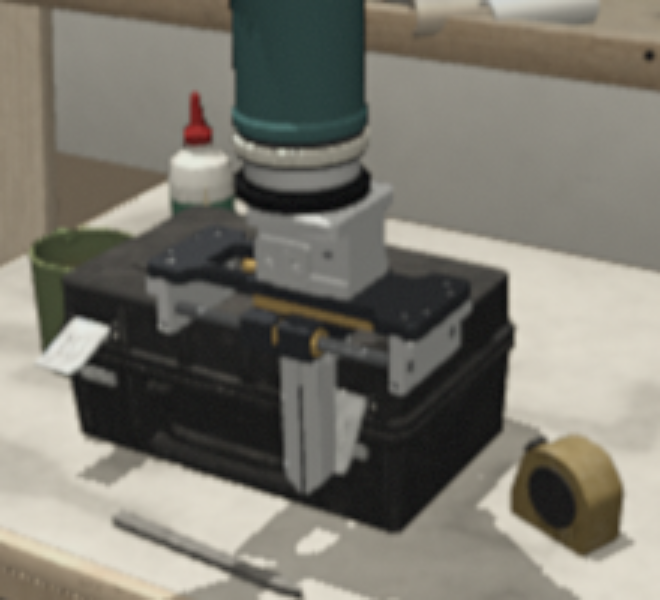

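The right latch has turned down behind the finger and leans against it at about (350,430). Next I'll push in towards the case.

```bash

python3 -m inch '[{"linear":[0.04,0,0],"twist":0,"gripper":0},{"linear":[0.08,0,0],"twist":0,"gripper":0},{"linear":[0.12,0,0],"twist":0,"gripper":0},{"linear":[0.16,0,0],"twist":0,"gripper":0},{"linear":[0.16,0,0],"twist":0,"gripper":0}]'
python3 -m inch '[{"linear":[0.02,0,0],"twist":0,"gripper":0},{"linear":[0.02,0,0],"twist":0,"gripper":0}]'
python3 -m inch '[{"linear":[0.02,0,0],"twist":0,"gripper":0},{"linear":[0.02,0,0],"twist":0,"gripper":0}]'
python3 -c "
from h import *
s=snap('side','side7');cv2.imwrite('pics/side7z.png',cv2.resize(s['image'][85:285,215:435,::-1],None,fx=3,fy=3))"
```

```text
time: 7.33
tool_pos: [0.4395, -0.2125, 0.0801]
ee_rot: [-3.141, 0.002, -3.14]
wrist_force: [-0.2, 0.1, 0.3]
width: 0.0005
time: 7.5
tool_pos: [0.4408, -0.2124, 0.0799]
ee_rot: [-3.141, 0.001, -3.14]
wrist_force: [-0.6, 0.1, -0.2]
width: 0.0004
time: 7.67
tool_pos: [0.4415, -0.2124, 0.0797]
ee_rot: [-3.141, -0.002, -3.14]
wrist_force: [-4.7, -0.5, 2.2]
width: 0.0002
```

View pics/side7z.png

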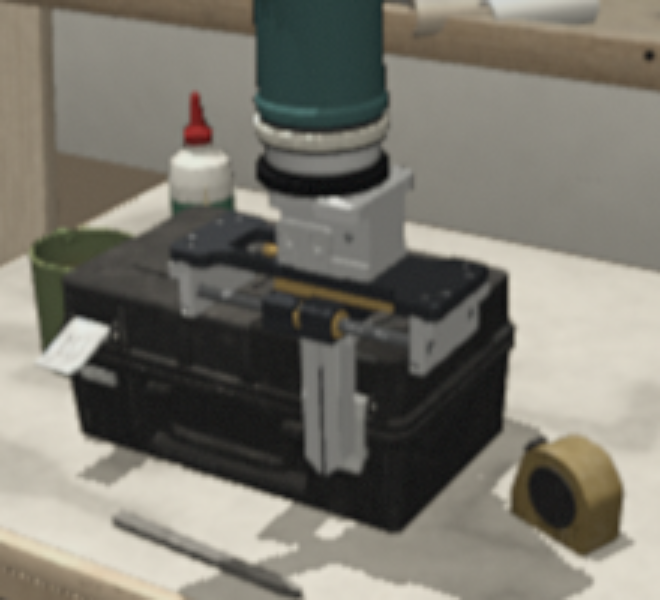

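```bash

python3 -m inch '[{"linear":[0.01,0,0],"twist":0,"gripper":0},{"linear":[0.01,0,0],"twist":0,"gripper":0}]'
python3 -m inch '[{"linear":[-0.2,0,0],"twist":0,"gripper":0},{"linear":[-0.4,0,0],"twist":0,"gripper":0},{"linear":[-0.4,0,0.3],"twist":0,"gripper":0},{"linear":[-0.4,0,0.6],"twist":0,"gripper":0},{"linear":[-0.4,0,0.8],"twist":0,"gripper":0},{"linear":[-0.4,0.3,0.8],"twist":0,"gripper":0},{"linear":[-0.4,0.6,0.8],"twist":0,"gripper":0},{"linear":[-0.3,1,0.8],"twist":0,"gripper":0},{"linear":[-0.3,1,0.8],"twist":0,"gripper":0}]'
python3 -c "
from h import *
s=snap('side','side8');cv2.imwrite('pics/side8z.png',cv2.resize(s['image'][85:285,215:435,::-1],None,fx=3,fy=3))"
```

```text
time: 7.88
tool_pos: [0.4418, -0.2125, 0.0796]
ee_rot: [-3.141, -0.003, -3.141]
wrist_force: [-5.3, -0.6, 3.1]
width: 0.0005
time: 8.63
tool_pos: [0.4149, -0.1064, 0.1602]
ee_rot: [3.138, 0.005, -3.133]
wrist_force: [0.4, 0.0, -0.6]
width: 0.0005
```

View pics/side8z.png

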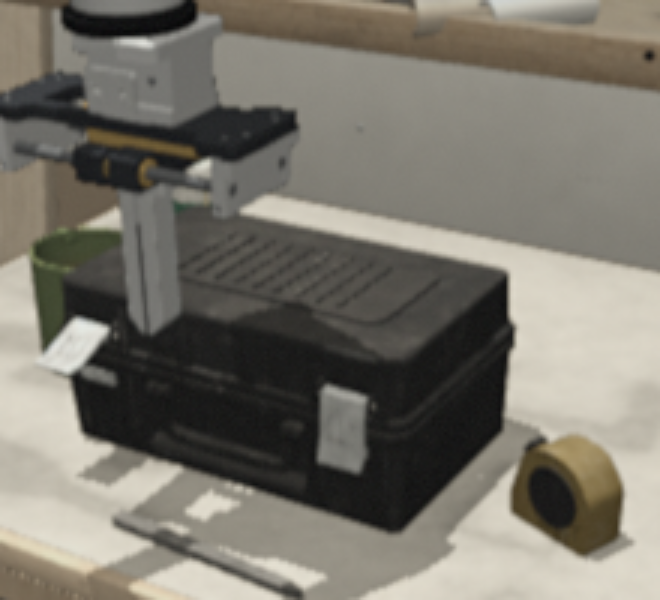

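The right latch now hangs flat at about (343,430). The left one comes next.

```bash

python3 -m inch '[{"linear":[0.09,0.35,0],"twist":0,"gripper":0},{"linear":[0.09,0.7,0],"twist":0,"gripper":0},{"linear":[0.09,1,0],"twist":0,"gripper":0},{"linear":[0.09,1,-0.1],"twist":0,"gripper":0},{"linear":[0.09,1,-0.25],"twist":0,"gripper":0},{"linear":[0.09,1,-0.25],"twist":0,"gripper":0}]'
python3 -m inch '[{"linear":[0,0,-0.1],"twist":0,"gripper":0},{"linear":[0,0,-0.2],"twist":0,"gripper":0},{"linear":[0,0,-0.3],"twist":0,"gripper":0},{"linear":[0,0,-0.4],"twist":0,"gripper":0},{"linear":[0,0,-0.5],"twist":0,"gripper":0},{"linear":[0,0,-0.55],"twist":0,"gripper":0},{"linear":[0,0,-0.55],"twist":0,"gripper":0}]'
python3 -c "
from h import *
s=snap('side','side9');cv2.imwrite('pics/side9z.png',cv2.resize(s['image'][85:285,215:435,::-1],None,fx=3,fy=3))"
```

```text
time: 9.18
tool_pos: [0.4209, -0.0125, 0.1318]
ee_rot: [3.141, -0.004, -3.14]
wrist_force: [-0.4, -0.2, -0.9]
width: 0.0005
time: 9.77
tool_pos: [0.4206, -0.0121, 0.0774]
ee_rot: [3.141, -0.004, -3.141]
wrist_force: [0.6, 0.2, 0.3]
width: 0.0004
```

View pics/side9z.png

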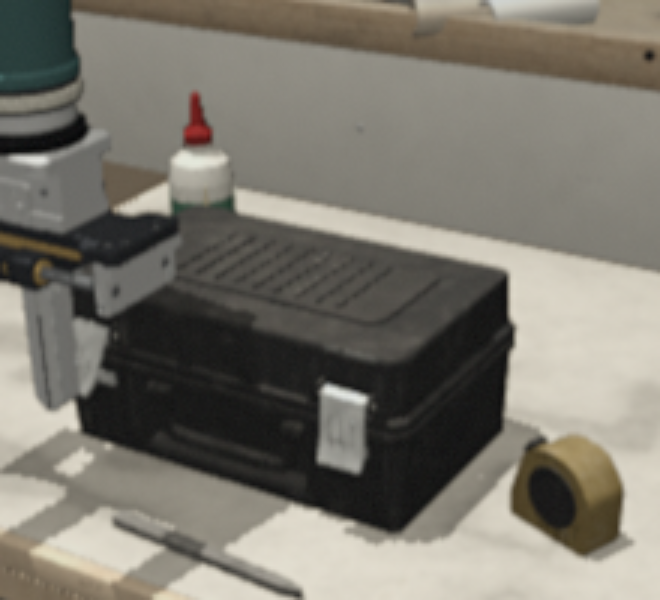

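The left latch has turned down behind the finger in the same way. I'll push it in.

```bash

python3 -m inch '[{"linear":[0.04,0,0],"twist":0,"gripper":0},{"linear":[0.08,0,0],"twist":0,"gripper":0},{"linear":[0.12,0,0],"twist":0,"gripper":0},{"linear":[0.16,0,0],"twist":0,"gripper":0},{"linear":[0.16,0,0],"twist":0,"gripper":0}]'
python3 -m inch '[{"linear":[0.02,0,0],"twist":0,"gripper":0},{"linear":[0.04,0,0],"twist":0,"gripper":0},{"linear":[0.04,0,0],"twist":0,"gripper":0}]'
python3 -m inch '[{"linear":[0.01,0,0],"twist":0,"gripper":0},{"linear":[0.01,0,0],"twist":0,"gripper":0}]'
```

```text
time: 10.23
tool_pos: [0.4397, -0.0123, 0.0802]
ee_rot: [-3.141, 0.002, -3.14]
wrist_force: [-0.1, -0.4, -0.8]
width: 0.0004
time: 10.48
tool_pos: [0.442, -0.0123, 0.0797]
ee_rot: [-3.142, -0.001, -3.14]
wrist_force: [-3.0, -0.9, 2.3]
width: 0.0007
time: 10.65
tool_pos: [0.4422, -0.0123, 0.0796]
ee_rot: [-3.142, -0.002, -3.14]
wrist_force: [-5.4, 0.6, 3.6]
width: 0.0002
```

```bash

python3 -m inch '[{"linear":[-0.2,0,0],"twist":0,"gripper":0},{"linear":[-0.4,0,0],"twist":0,"gripper":0},{"linear":[-0.4,0,0.3],"twist":0,"gripper":0},{"linear":[-0.4,0,0.6],"twist":0,"gripper":0},{"linear":[-0.4,0,1],"twist":0,"gripper":0},{"linear":[-0.7,0,1],"twist":0,"gripper":0},{"linear":[-1,0.4,1],"twist":0,"gripper":0},{"linear":[-1,0.7,1],"twist":0,"gripper":0},{"linear":[-1,1,1],"twist":0,"gripper":0},{"linear":[-1,1,1],"twist":0,"gripper":0}]'
python3 -m inch '[{"linear":[0,0.3,0],"twist":0,"gripper":0},{"linear":[0,0.6,0],"twist":0,"gripper":0},{"linear":[0,1,0],"twist":0,"gripper":0},{"linear":[0,1,0],"twist":0,"gripper":0},{"linear":[0,1,0],"twist":0,"gripper":0}]'
python3 - <<'E'
from h import *
snap('top','top10');s=snap('side','side10');cv2.imwrite('pics/side10z.png',cv2.resize(s['image'][85:285,215:435,::-1],None,fx=3,fy=3))
for f in('top10','side10'):
    s=ld(f);W=pts(s);im=s['image'].astype(int)
    q=(abs(W[...,1]+.117)<.1)&(W[...,0]>.5)&(W[...,0]<.6)&(W[...,2]>.1)&(W[...,2]<.14)
    P=W[q];A=np.c_[P[:,:2],np.ones(len(P))];print(f,'lid z',np.linalg.lstsq(A,P[:,2],rcond=None)[0].round(4),P.mean(0).round(4))
    for y in(-.013,-.214):
        k=(abs(W[...,1]-y)<.025)&(W[...,0]>.38)&(W[...,0]<.475)&(W[...,2]>.045)&(W[...,2]<.115)&(im.min(-1)>105)
        P=W[k]
        if len(P)>20:
            a=np.polyfit(P[:,2],P[:,0],1);print(f,y,len(P),'slope dx/dz',a[0].round(3),'x@.096,.053',np.polyval(a,[.096,.053]).round(4),P.min(0).round(3),P.max(0).round(3))
    q=(W[...,2]>.02)&(W[...,0]>.45)&(W[...,0]<.6)&(W[...,1]<-.27)&(W[...,1]>-.4);print('tape',W[q].min(0),W[q].max(0))
    q=(W[...,2]>.02)&(W[...,2]<.11)&(W[...,0]>.48)&(W[...,0]<.65)&(W[...,1]>.045)&(W[...,1]<.17);print('mug',W[q].min(0),W[q].max(0))
E
```

```text
time: 11.48
tool_pos: [0.3432, 0.0918, 0.1805]
ee_rot: [3.138, 0.004, -3.134]
wrist_force: [-1.0, -0.5, -0.3]
width: 0.0004
time: 11.9
tool_pos: [0.3434, 0.189, 0.1796]
ee_rot: [3.142, 0.001, -3.136]
wrist_force: [-0.7, -0.7, -0.5]
width: 0.0005
top10 lid z [-0.0124  0.0019  0.1339] [ 0.5497 -0.1169  0.1269]
top10 -0.013 73 slope dx/dz 0.206 x@.096,.053 [0.4569 0.448 ] [ 0.448 -0.03   0.052] [0.46  0.006 0.101]
top10 -0.214 84 slope dx/dz 0.146 x@.096,.053 [0.4565 0.4502] [ 0.449 -0.237  0.053] [ 0.461 -0.194  0.1  ]
tape [ 0.50004652 -0.36744129  0.02015965] [ 0.55290409 -0.29503838  0.06607552]
mug [0.52634455 0.0450949  0.02074445] [0.61297329 0.15290568 0.09823172]
side10 lid z [0.0036 0.0041 0.1274] [ 0.5441 -0.1226  0.1288]
side10 -0.013 284 slope dx/dz 0.13 x@.096,.053 [0.4578 0.4523] [ 0.449 -0.029  0.045] [0.467 0.01  0.103]
side10 -0.214 377 slope dx/dz 0.141 x@.096,.053 [0.4576 0.4515] [ 0.449 -0.228  0.053] [ 0.467 -0.192  0.102]
tape [ 0.50000331 -0.36627995  0.02000814] [ 0.54885479 -0.29245162  0.06426856]
mug [0.52535464 0.07075383 0.02048715] [0.61472698 0.15058812 0.09845728]
```

View pics/side10z.png

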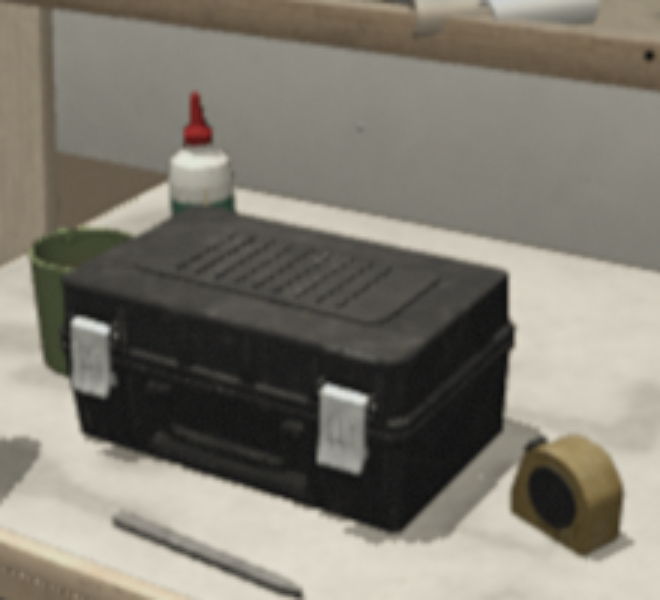

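View pics/top10.png

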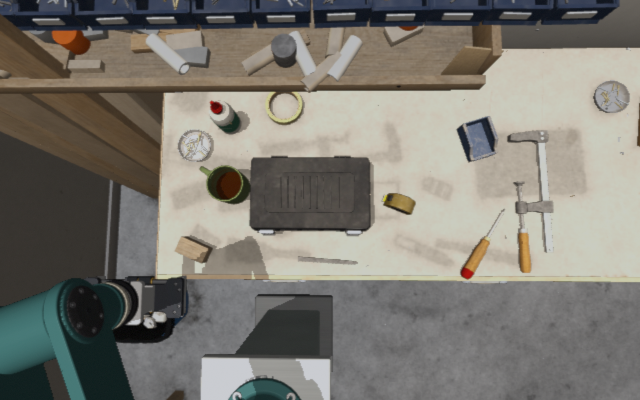

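Both latches hang flat. The measured slant is 0.13–0.15, against 0.14 expected when shut, apart from one sparse top-view fit of 0.21 for the left latch. The lid is level and the bystanders have not moved.

```bash
python3 -c "
from bench import robot
print(robot.get_obs()['qvel'].round(3)); print(robot.close_job())"
```

```text
[-0.029 -0.009  0.009  0.003  0.001  0.005]
the job is handed in; nothing more can be done
None
```

The case is shut and both latches lie flat against it. I handed the job in at about 12 s, and no verdict was reported.

With the closed fingertips I pushed the lid over from behind, at no more than about 1 rad/s, until it met its stop at about 11 N. Both latches were still standing out at that point. Then I pushed the right latch and after it the left one down and in, with about 5 N at the end of each push.

**Last checks:**
- **Lid:** level, with its top face at about 127 mm; the side view gave 129 mm and the text says 126 mm.
- **Latches:** the slant of their outer faces was 0.13–0.15 against about 0.14 expected when shut. One fit disagreed: the left latch measured 0.21 in the top view, from few pixels. The side view and the finger's stop position, the same as for the right latch, both say it is flat.
- **Surroundings:** the case front did not measurably move. The tape measure and mug kept their positions within about 1–3 mm where both views saw them clearly. I checked the file only by eye, and it looked unmoved.
- **Robot:** clear of everything at hand-in.

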